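# Snap the larger spring clip onto the latch striker bar

### The job

Two spring clips stand on the bench, a larger and a smaller one. Take the larger clip by its black grip and push it straight down over the middle of the round bar of the chromed striker on the turntable until its two arms have snapped under the bar; leave it sitting there fully home and upright, and leave the smaller clip where it stands.

Things in the scene. Friction and masses are not known exactly. Their poses are not given: they have to be found in the camera images.
- clip: The larger spring clip, 60 mm tall, about 75 g, standing on its arm tips. Two sprung steel arms, 40 mm long along y, face each other across x (mouth 23 mm, narrowest gap 11 mm) under a steel saddle 30 x 40 x 4 mm. Origin: axis of the round seat between the arms, 15 mm above the tips, 9 mm below the saddle; the bar's axis lies here when home. y along the seat, z up. Snapping on takes 7 to 15 N.
- clip_grip (a point): Middle of the larger clip's black rectangular grip block, which stands on the saddle: 22 mm along x, 36 mm along y, 32 mm tall; 29 mm above the clip's origin, same axes (x across the seat, y along it, z up). The clip is the same after half a turn about z.
- striker: Chromed striker fixed on the 40 mm high, 260 mm wide turntable (which does not turn): level round bar, 18 mm diameter, 80 mm free length between two cheeks 8 mm thick, as high as the bar's top, on a base plate 42 x 100 mm. Origin: middle of the bar on its axis, 85 mm above the bench, 45 mm above the turntable. y along the bar, z up. The grey latch beside it is lower than the bar's top.
- small_clip: The smaller spring clip, same shape and materials but about 34 mm tall, 22 mm long and 17 mm wide: a bystander, left standing on the bench. Origin: axis of its seat, 8 mm above the bench; y along the seat, z up.

How it is judged:
At the end, for the whole second after the job is handed in: The larger clip is snapped onto the striker's bar and at rest: its seat within 4 mm of the bar's axis (up, down and across), within 18 mm of the middle of the bar along it, lined up with the bar within 10 degrees and upright within 15 degrees (z of clip in the frame of striker between -0.004 and 0.004 m and x of clip in the frame of striker between -0.004 and 0.004 m and y of clip in the frame of striker between -0.018 and 0.018 m and angle between the y axis of clip and the y axis of striker, either way round below 0.175 rad and angle between clip's own z axis and vertical below 0.26 rad and linear speed of clip below 0.02 m/s); the robot touches nothing.
It fails at once if the smaller clip is moved by more than 30 mm (distance of small_clip from where it was at the start of the episode above 0.03 m).
It also fails if it takes over 38 s, if anything falls off the work surface, if the arm or the gripper's body presses on something with over 40 N, if the wrist force passes 120 N, or if a joint passes its speed limit or range.

### The arm

A 6-joint arm with a two-finger parallel gripper is mounted at the origin on the work surface. World frame = base frame: x ahead of the robot, y to its left, z up, the work surface at z = 0. Lengths are in m, angles in rad, forces in N, time in s.
With the tool pointing down it reaches from about 0.25 to 0.725 m from the base axis. Payload 9.7 kg.
Tool frame: the origin (TCP) lies midway between the tips of the shut fingers; the grasp point (between the pads) lies ctrl.pinch_z behind it (ctrl.pinch_z is the distance from the TCP to the grasp point, in m); z points along the fingers, y is the line along which they close (so a half turn about z gives the same grasp; the last joint's range is limited). The gripper opens to 85 mm and grips with 20 to 120 N. Pads are 22 mm wide; open, the fingers measure 114 mm over their backs; the gripper's body (76 mm by 85 mm) begins 54 mm behind the grasp point. The pads swing forward as they close: fully open they stand 13 mm farther back than shut.
Start: joints at [1.101, 0.087, 0.176, 1.66, 0, 1.571], TCP at [0.249, 0.49, 0.231] pointing down, gripper open.
Joint ranges: [-3.13, 3.13], [-0.85, 1.81], [-1.15, 1.24], [-2.2, 2.28], [-1.44, 1.52], [-3.14, 3.14]. Speed limits (rad/s): [2.22, 2.22, 2.57, 3.14, 3.14, 3.14].

### API

Orientations are given as a rotation vector (axis times angle).
In Python, from workcell import ctrl, grab_frame, order, masks_of, spot_point gives the robot as it stands. The module is installed in compiled form; this text tells all that it offers.
- The arm moves only by the shell command python3 -m crank 'ROWS'. ROWS is JSON, a list of rows, each a list of 7 numbers: the turn, a rotation vector about the tool's x, y, z in rad, then the shift along the tool's x, y, z in m, then the opening in per cent of the stroke, from 0 (shut) to 100 (fully open). A call has 1 to 5 rows; each row is the pose to reach, as a shift and turn from the pose commanded when the call began, along the tool's axes at that moment; what a row does not reach only later rows make up. A row lasts 1/8 s, in which the tool goes at most 62.5 mm and 10.7 degrees, less where a joint would pass 70% of its speed; a pose out of reach is approached as far as the arm can. A call with a gripper value outside its range is refused whole. The fingers move at their own pace and stop on an object; the grip force is fixed at half the most. Time passes only in rows, so rows that repeat a pose let the fingers close. It gives the time, the measured TCP pose, the force, the opening and the grip force at its end, in the units of the state.
- ctrl.read_state(): the state, without advancing time (a new reading comes with each control period).
- grab_frame(name): name is "scene" or "top"; returns a dict with "img" (420x560x3 uint8, red, green, blue), "depth" (420x560 float32, m along the optical axis (not along the pixel's ray), 0 where there is no reading), "fovy" (degrees; the focal length in pixels is half the picture's height over the tangent of half this angle, whatever the lens; pixels are square), "cx", "cy" (the principal point, pixels), "rvec" (rotation vector, rad) and "tvec" (3), from world to camera coordinates, as OpenCV has them. Camera axes: x right, y down, z forward; pixel columns grow to the right and rows downward; lengths in m; the calibration is good to about 2 mm. A picture is of the moment at which its call begins.
- order.job_done(): hands the job in; it is judged then, once.
Trained networks look in the newest picture that a camera, given by its name, has taken for a name from the list of things; names that differ only in an ending like _2 or _b are one class to them, and where a whole thing is asked for, a point or a joint stands for the part that bears it (a point fixed in the world has none). Each returns a list of dicts, best first, with "p" (0 to 1); they miss things now and then, are a little off and sometimes report something else, mostly with a low value. They report only what shows in the picture. A call takes as long as a camera call.
- masks_of(query, camera): "pixels" (420x560 bool, what is visible of it) and "extent" ([centre column, centre row, width, height] in pixels, round what is visible of it).
- spot_point(query, camera): "at" ([row, column] in pixels: a listed point, or the origin of a listed thing).
The state is a dict: "clock": time; "q": joint angles; "dq": joint speeds; "effort": joint torques, N m; "ee_pos": TCP position; "orientation": TCP orientation; "force": force on the tool from outside, world axes, zero at the start; "wrist_torque": the same for the moment, N m; "grip_width": finger opening in m; "grip_force": force on a finger pad.
Only numpy, scipy, OpenCV 4.12 (cv2) and the standard library are available. Lean on these libraries where they do the work, as an engineer would, in place of code of your own. Each camera call takes 0.05 s, during which the arm holds its last target. There are 200 camera calls.

## Working session

There is one attempt and no reset: what is moved stays moved. The work goes in short steps, Python scripts to look and compute and a shell command to move; the robot and the scene stay as the last step left them, time stands still between calls to the robot, and variables do not carry over. Pictures are saved under pics/ and viewed, at most 10 in all, crops included, and the job is handed in when it is done.

```bash
mkdir -p pics; cat > h.py <<'E'
import numpy as np, cv2
from workcell import ctrl, grab_frame, order, masks_of, spot_point
def cam(f):
    R=cv2.Rodrigues(np.array(f["rvec"],float))[0]; return R,np.array(f["tvec"],float).ravel(),210/np.tan(np.radians(f["fovy"])/2)
def cloud(f):
    R,t,fl=cam(f); d=f["depth"]; v,u=np.mgrid[:420,:560]
    P=np.stack([(u-f["cx"])/fl*d,(v-f["cy"])/fl*d,d],-1)
    return (P-t)@R   # world
def ray(f,rc,z):
    R,t,fl=cam(f); c=-R.T@t; r=R.T@np.array([(rc[1]-f["cx"])/fl,(rc[0]-f["cy"])/fl,1]); return c+r*(z-c[2])/r[2]
E
python3 - <<'E'
from h import *
np.set_printoptions(precision=4,suppress=True)
s=ctrl.read_state(); print(s,ctrl.pinch_z)
for n in ("top","scene"):
    f=grab_frame(n); cv2.imwrite(f"pics/{n}0.png",cv2.cvtColor(f["img"],cv2.COLOR_RGB2BGR))
    C=cloud(f); print(n,f["fovy"],"cam",-cam(f)[0].T@cam(f)[1])
    for q,z in (("clip",.015),("clip_grip",.044),("striker",.085),("small_clip",.008)):
        for r in spot_point(q,n)[:2]: print(q,r["p"],r["at"],ray(f,r["at"],z))
        for r in masks_of(q,n)[:2]:
            m=r["pixels"]&(f["depth"]>0); P=C[m]; 
            if len(P)==0: continue
            zt=np.percentile(P[:,2],95); T=P[np.abs(P[:,2]-zt)<.004]
            b=cv2.minAreaRect((T[:,:2]*1000).astype(np.float32))
            print("  mask",r["p"],r["extent"],m.sum(),"ztop",zt,"rect mm",b)
E
```

```text
{'clock': 0.0, 'q': array([1.101 , 0.0875, 0.1751, 1.6598, 0.    , 1.5708]), 'dq': array([ 0.0008,  0.0002,  0.0013, -0.0004, -0.0002,  0.0005]), 'effort': array([ -0.0017, -52.0386,  46.4805,   0.0161,  -0.0001,  -0.    ]), 'ee_pos': array([0.2489, 0.4902, 0.2306]), 'orientation': array([-0.7311, -3.055 ,  0.0021]), 'force': array([ 1.0095, -0.1803,  0.1077]), 'wrist_torque': array([ 0.0148, -0.0226,  0.0099]), 'grip_force': 0.0, 'grip_width': 0.08529949147759158} 0.0187
top 47.35997657407251 cam [ 0.3948 -0.0342  1.1046]
clip 0.78 [164.9, 370.5] [ 0.6482 -0.2379  0.015 ]
  mask 0.63 [369.7, 164.1, 20.2, 17.1] 303 ztop 0.06349622045991962 rect mm ((649.3003540039062, -229.85240173339844), (21.353939056396484, 36.0400390625), 12.262862205505371)
clip_grip 0.63 [160.3, 370.9] [ 0.652  -0.2336  0.044 ]
  mask 0.86 [370.1, 162.9, 18.1, 19.5] 282 ztop 0.06359116892773257 rect mm ((649.0630493164062, -228.7603759765625), (21.353939056396484, 33.80497360229492), 12.262862205505371)
striker 0.72 [184.9, 192.9] [0.5881 0.1603 0.085 ]
  mask 0.94 [193.3, 186.6, 36.5, 49.1] 813 ztop 0.09613802
[... 919 characters left out ...]
74)
striker 0.9 [188.7, 365.7] [0.5863 0.1668 0.085 ]
striker 0.28 [337.7, 261.0] [ 0.6825 -0.2633  0.085 ]
  mask 0.64 [364.2, 198.5, 34.2, 46.2] 970 ztop 0.09337545979744463 rect mm ((585.4459838867188, 167.57290649414062), (23.255474090576172, 102.6245346069336), 61.01475524902344)
small_clip 0.77 [268.2, 231.4] [ 0.4877 -0.1453  0.008 ]
  mask 0.71 [259.4, 334.0, 28.5, 45.6] 702 ztop 0.060346707067897895 rect mm ((647.9719848632812, -229.93511962890625), (22.539283752441406, 36.5963020324707), 12.332404136657715)
  mask 0.57 [233.8, 265.9, 13.7, 15.5] 174 ztop 0.03383982802423415 rect mm ((490.62078857421875, -140.4859161376953), (19.34176254272461, 13.53384017944336), 86.22898864746094)
```

View pics/top0.png

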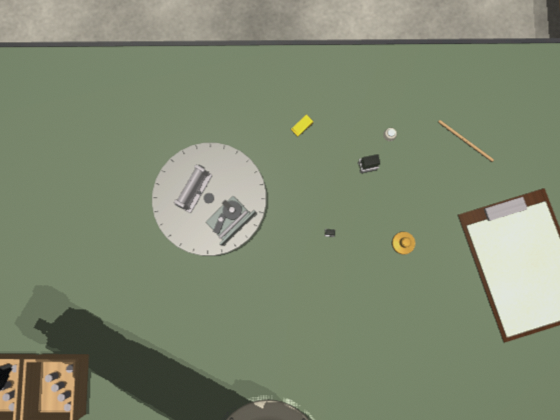

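View pics/scene0.png

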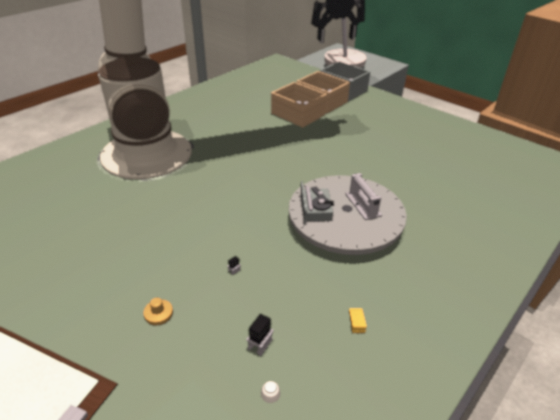

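```bash
cat >> h.py <<'E'
from scipy.spatial.transform import Rotation as Ro
def plan(xyz,yaw_y):
    "shift/turn in tool axes from the current pose to xyz, tool down, tool y at yaw_y deg (mod 180)"
    s=ctrl.read_state(); R=Ro.from_rotvec(s["orientation"]); c=R.as_matrix()
    cur=np.degrees(np.arctan2(c[1,1],c[0,1])); yaw=cur+(yaw_y-cur+90)%180-90; a=np.radians(yaw)
    y=np.array([np.cos(a),np.sin(a),0]); z=np.array([0,0,-1.]); T=Ro.from_matrix(np.stack([np.cross(y,z),y,z],1))
    print("yaw",cur.round(2),"row",np.r_[(R.inv()*T).as_rotvec(),c.T@(np.array(xyz)-s["ee_pos"])].round(4).tolist(),"t",s["clock"],s["ee_pos"].round(4),s["force"].round(1),s["grip_width"])
E
python3 -c "
from h import *
plan([.6485,-.2297,.14],12.3)
# bar axis: points of striker in both cams
for n in ('top','scene'):
    f=grab_frame(n); C=cloud(f); m=masks_of('striker',n)[0]['pixels']&(f['depth']>0); P=C[m]
    u=np.array([np.cos(np.radians(151.5)),np.sin(np.radians(151.5))]); w=np.array([u[1],-u[0]]); c=np.array([.586,.1675])
    y=(P[:,:2]-c)@u; x=(P[:,:2]-c)@w; z=P[:,2]; k=(abs(y)<.036)&(z>.078)&(z<.1)
    from scipy.optimize import least_squares
    g=lambda p:np.hypot(x[k]-p[0]-p[2]*y[k],z[k]-p[1])-.009
    r=least_squares(g,[0,.085,0],loss='soft_l1',f_scale=.001); print(n,k.sum(),r.x,np.sqrt(np.mean(r.fun**2)))
    k2=z>.088; print('y ends',y[k2].min(),y[k2].max())
"
```

```text
yaw 63.08 row [0.0, 0.0, 0.8863, -0.6822, -0.4612, 0.0913] t 0.9 [0.249  0.4904 0.2313] [-1.1  0.   0.5] 0.08519832675662474
top 280 [ 0.00043737  0.08620164 -0.00762329] 0.0016374052472950362
y ends -0.049900470829987074 0.05060507591125163
scene 204 [0.00065728 0.08451543 0.01131969] 0.0011030504383022215
y ends -0.04984066380786802 0.052068218344000494
```

```bash
R="[0,0,0.886,-0.682,-0.461,0.03,70]"
python3 -m crank '[[0,0,0.886,-0.682,-0.461,0.03,70],[0,0,0.886,-0.682,-0.461,0.03,70],[0,0,0.886,-0.682,-0.461,0.03,70],[0,0,0.886,-0.682,-0.461,0.03,70],[0,0,0.886,-0.682,-0.461,0.03,70]]'
python3 -c "
from h import *
plan([.6485,-.2297,.14],12.3)"
```

```text
clock: 1.72
ee_pos: [0.4011, 0.2156, 0.2201]
orientation: [1.976, 2.442, 0.001]
force: [0.4, 0.2, 0.1]
grip_width: 0.0597
grip_force: 0.0
yaw 12.04 row [0.0008, -0.0002, -0.0045, -0.4871, 0.149, 0.0801] t 1.725 [0.4011 0.2156 0.2201] [0.4 0.2 0.1] 0.059718923703406354
```

```bash
python3 -m crank '[[0,0,0,-0.487,0.149,0.05,70],[0,0,0,-0.487,0.149,0.05,70],[0,0,0,-0.487,0.149,0.05,70],[0,0,0,-0.487,0.149,0.05,70],[0,0,0,-0.487,0.149,0.05,70]]' >/dev/null
python3 -c "
from h import *
plan([.6485,-.2297,.12],12.3)"
```

```text
yaw 12.3 row [0.0007, 0.0001, 0.0, -0.1901, 0.0556, 0.0694] t 2.35 [ 0.5536 -0.0559  0.1894] [ 0.9  0.2 -0.1] 0.059435429647918564
```

```bash
python3 -m crank '[[0,0,0,-0.190,0.056,0.07,70],[0,0,0,-0.190,0.056,0.07,70],[0,0,0,-0.190,0.056,0.07,70],[0,0,0,-0.190,0.056,0.07,70],[0,0,0,-0.190,0.056,0.07,70]]' >/dev/null
python3 -c "
from h import *
plan([.6485,-.2297,.031],12.3)"
```

```text
yaw 12.21 row [-0.0022, -0.0013, -0.0017, -0.0011, 0.0007, 0.0865] t 2.975 [ 0.6478 -0.2288  0.1175] [-0.9  0.9  0.5] 0.059785115634127896
```

Straight down, then close with repeated rows.

```bash
python3 -m crank '[[0,0,0,-0.001,0.0005,0.03,70],[0,0,0,-0.001,0.0005,0.06,70],[0,0,0,-0.001,0.0005,0.0865,70],[0,0,0,-0.001,0.0005,0.0865,70],[0,0,0,-0.001,0.0005,0.0865,70]]'
python3 - <<'E'
from h import *
plan([.6485,-.2297,.031],12.3)
f=grab_frame("scene"); cv2.imwrite("pics/s1.png",cv2.resize(cv2.cvtColor(f["img"],cv2.COLOR_RGB2BGR)[260:390,180:350],None,fx=4,fy=4))
E
```

```text
clock: 3.6
ee_pos: [0.6493, -0.228, 0.0348]
orientation: [1.968, 2.446, 0.001]
force: [-0.4, 0.0, 0.4]
grip_width: 0.0597
grip_force: 0.0
yaw 12.35 row [0.0016, 0.0009, 0.0009, -0.0015, -0.0012, 0.0038] t 3.6 [ 0.6493 -0.228   0.0348] [-0.4  0.   0.4] 0.05973341403684568
```

View pics/s1.png

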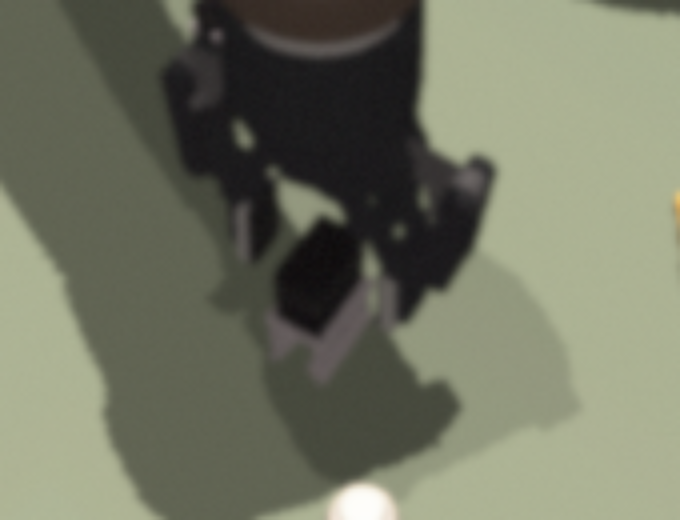

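The crop shows the black grip at about (320,275), standing between the open pads at (255,230) and (395,300), well centred. Closing now.

```bash
python3 -m crank '[[0,0,0,-0.001,-0.001,0.001,70],[0,0,0,-0.001,-0.001,0.001,0],[0,0,0,-0.001,-0.001,0.001,0],[0,0,0,-0.001,-0.001,0.001,0],[0,0,0,-0.001,-0.001,0.001,0]]'
python3 -m crank '[[0,0,0,0,0,0,0],[0,0,0,0,0,0,0],[0,0,0,0,0,0,0]]'
```

```text
clock: 4.28
ee_pos: [0.6482, -0.2296, 0.0321]
orientation: [1.97, 2.447, 0.0]
force: [0.0, 0.4, 2.2]
grip_width: 0.0212
grip_force: 60.4
clock: 4.65
ee_pos: [0.6482, -0.2296, 0.0321]
orientation: [1.97, 2.447, 0.0]
force: [0.3, -0.6, 3.1]
grip_width: 0.0212
grip_force: 60.5
```

```bash
python3 -m crank '[[0,0,0,0,0,-0.03,0],[0,0,0,0,0,-0.09,0],[0,0,0,0,0,-0.15,0],[0,0,0,0,0,-0.15,0],[0,0,0,0,0,-0.15,0]]'
python3 - <<'E'
from h import *
plan([.5856,.1683,.18],61.5)
E
```

```text
clock: 5.28
ee_pos: [0.6479, -0.2294, 0.1808]
orientation: [-1.97, -2.446, 0.0]
force: [-0.0, 0.1, -1.4]
grip_width: 0.0209
grip_force: 60.1
yaw 12.32 row [-0.0006, -0.001, -0.8583, 0.4019, 0.024, 0.001] t 5.275 [ 0.6479 -0.2294  0.1808] [-0.   0.1 -1.4] 0.020897022225347433
```

```bash
python3 -m crank '[[0,0,-0.858,0.402,0.024,0,0],[0,0,-0.858,0.402,0.024,0,0],[0,0,-0.858,0.402,0.024,0,0],[0,0,-0.858,0.402,0.024,0,0],[0,0,-0.858,0.402,0.024,0,0]]'
python3 - <<'E'
from h import *
plan([.5856,.1683,.15],61.5)
E
```

```text
clock: 5.9
ee_pos: [0.5981, 0.081, 0.1793]
orientation: [-0.766, -3.043, 0.002]
force: [0.5, -0.2, -0.6]
grip_width: 0.0213
grip_force: 60.1
yaw 61.74 row [-0.0021, -0.0029, 0.0042, 0.0523, 0.071, 0.0293] t 5.9 [0.5981 0.081  0.1793] [ 0.5 -0.2 -0.6] 0.021297602551935885
```

```bash
python3 -m crank '[[0,0,0,0.052,0.071,0.022,0],[0,0,0,0.052,0.071,0.022,0],[0,0,0,0.052,0.071,0.022,0],[0,0,0,0.052,0.071,0.022,0],[0,0,0,0.052,0.071,0.022,0]]' >/dev/null
python3 - <<'E'
from h import *
np.set_printoptions(precision=4,suppress=True)
plan([.5856,.1683,.13],61.5)
for n in ("scene","top"):
    f=grab_frame(n); cv2.imwrite(f"pics/{n}2.png",cv2.resize(cv2.cvtColor(f["img"],cv2.COLOR_RGB2BGR)[(130 if n=="scene" else 130):250,(290 if n=="scene" else 130):(430 if n=="scene" else 270)],None,fx=5,fy=5))
    C=cloud(f)
    for q,z in (("clip",.129),("clip_grip",.158),("striker",.085)):
        for r in spot_point(q,n)[:1]: print(n,q,r["p"],r["at"],ray(f,r["at"],z))
    for r in masks_of("clip",n)[:2]:
        m=r["pixels"]&(f["depth"]>0); P=C[m]; print(r["p"],m.sum(),np.median(P,0),P.min(0),P.max(0))
E
```

```text
yaw 61.4 row [-0.0004, -0.0003, -0.0018, 0.0036, 0.0015, 0.0296] t 6.525 [0.588  0.1653 0.1596] [-0.6 -0.4 -0.8] 0.021092508169047827
scene clip 0.75 [168.5, 371.3] [0.5836 0.1817 0.129 ]
scene clip_grip 0.58 [156.4, 370.9] [0.5788 0.1801 0.158 ]
scene striker 0.6 [187.3, 366.3] [0.5844 0.172  0.085 ]
0.93 433 [0.5988 0.1581 0.1556] [ 0.4622  0.1433 -0.0026] [0.6126 0.4051 0.1886]
top clip 0.71 [186.6, 189.5] [0.5762 0.1589 0.129 ]
top clip_grip 0.56 [173.0, 184.4] [0.5987 0.1642 0.158 ]
top striker 0.71 [183.0, 188.6] [0.5923 0.1698 0.085 ]
0.49 68 [0.5724 0.164  0.1579] [0.565  0.154  0.1296] [0.5786 0.1832 0.2259]
```

View pics/scene2.png

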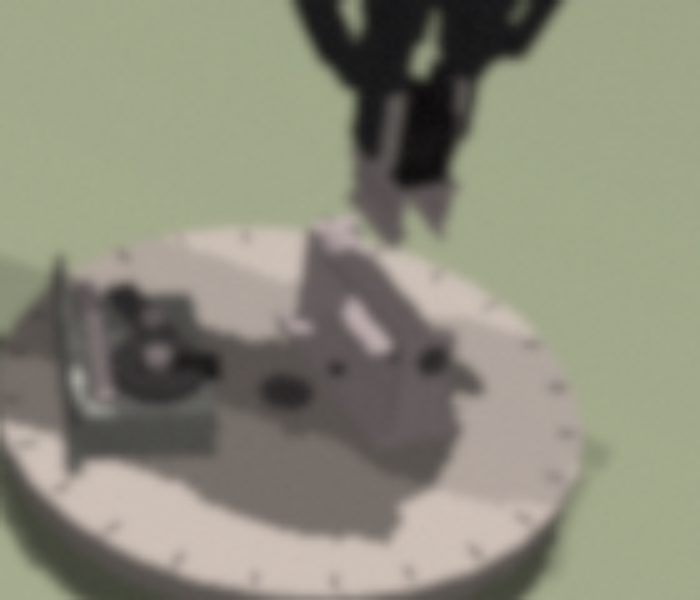

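The crop shows the clip held upright at about (405,190), above the far half of the bar at (370,320). Next I move to just above the bar and measure the clip and the bar in the same camera.

```bash
python3 -m crank '[[0,0,0,0.0036,0.0015,0.01,0],[0,0,0,0.0036,0.0015,0.024,0],[0,0,0,0.0036,0.0015,0.024,0],[0,0,0,0.0036,0.0015,0.024,0]]' 
cat > m.py <<'E'
from h import *
np.set_printoptions(precision=2,suppress=True,linewidth=150)
plan([.5856,.1683,.13],61.5)
s=ctrl.read_state(); a=np.radians(61.5); w=np.array([np.cos(a),np.sin(a)]); u=np.array([-w[1],w[0]]); c=s["ee_pos"][:2]
print("bar est in TCP frame mm (across,along)",((np.array([.5856,.1683])-c)@w)*1e3,((np.array([.5856,.1683])-c)@u)*1e3)
A=[]
for i in range(6):
    f=grab_frame("scene"); A.append(cloud(f))
C=np.median(A,0); Q=np.stack([(C[...,:2]-c)@w,(C[...,:2]-c)@u,C[...,2]],-1)*1e3
ok=(abs(Q[...,0])<30)&(abs(Q[...,1])<60)&(Q[...,2]>80)&(Q[...,2]<165)
P=Q[ok]
for lo in range(80,165,5):
    k=(P[:,2]>=lo)&(P[:,2]<lo+5)
    for nm,kk in (("end",k&(P[:,1]<-12)&(P[:,1]>-30)),):
        if kk.sum()>2: print(lo,kk.sum(),"across",np.percentile(P[kk,0],[0,10,50,90,100]),"along",np.percentile(P[kk,1],[0,10,50,90]))
cv2.imwrite("pics/m_%d.png"%(s["clock"]*100),cv2.resize(cv2.cvtColor(f["img"],cv2.COLOR_RGB2BGR)[140:220,330:410],None,fx=7,fy=7))
np.save("Q.npy",Q)
E
python3 m.py; ls pics
```

```text
clock: 7.52
ee_pos: [0.5854, 0.1694, 0.1358]
orientation: [-0.774, -3.045, 0.0]
force: [0.8, -0.1, -0.7]
grip_width: 0.0209
grip_force: 60.1
yaw 61.48 row [-0.0002, -0.0002, -0.0004, -0.0008, -0.0009, 0.0058] t 7.525 [0.59 0.17 0.14] [ 0.8 -0.1 -0.7] 0.02093427359200325
bar est in TCP frame mm (across,along) -0.8862583568164661 -0.7612526256176538
80 6 across [-10.16  -9.95  -9.53  -9.09  -8.98] along [-27.81 -25.24 -20.32 -16.3 ]
85 15 across [-10.43  -9.93  -9.05  -7.92  -6.77] along [-29.97 -27.6  -19.69 -13.9 ]
90 30 across [-8.42 -7.22 -3.39  2.35  3.54] along [-29.99 -27.75 -22.25 -15.68]
100 3 across [-12.07 -11.96 -11.54   7.72  12.54] along [-20.54 -20.49 -20.28 -14.15]
105 12 across [-12.78 -11.75 -10.35   7.6   12.48] along [-21.55 -21.18 -18.89 -14.35]
110 17 across [-10.47  -9.27   7.58  10.63  11.19] along [-21.45 -20.99 -19.08 -14.9 ]
115 13 across [-11.58 -11.27  -8.25  11.89  12.91] along [-21.21 -20.41 -19.43 -15.53]
120 10 across [-11.34 -11.16  -0.21  10.48  11.46] along [-21.39 -20.89 -18.67 -14.92]
125 17 across [-14.02 -13.44  -1.06  11.53  13.63] along [-21.82 -21.18 -20.35 -18.99]
130 38 across [-13.85 -12.31  -1.1   11.77  15.31] along [-21.59 -20.67 -18.82 -16.  ]
135 20 across [-10.43  -9.92  -1.58   8.2    9.99] along [-19.08 -18.95 -18.31 -15.93]
140 21 across [-15.17 -10.12  -2.57   6.73  12.17] along [-19.13 -19.07 -18.6  -15.02]
145 27 across [-16.05  -9.71  -1.12  10.93  16.63] along [-19.77 -19.49 -18.14 -14.74]
150 26 across [-16.48 -11.49  -4.12   7.74   9.6 ] along [-19.53 -19.36 -18.45 -12.33]
155 22 across [-10.21  -9.51  -1.4    9.31  11.82] along [-20.15 -19.4  -18.61 -17.45]
160 33 across [-10.27  -9.15   0.98   9.47  12.16] along [-19.32 -18.54 -17.44 -13.42]
m_752.png
s1.png
scene0.png
scene2.png
top0.png
top2.png
```

The clip sits symmetric about the tool, and the bar lies about 0.8 mm to the tool's -y side. I correct for that and go down to first contact.

```bash
python3 -m crank '[[0,0,0,-0.0008,-0.0008,0.0,0],[0,0,0,-0.0008,-0.0008,0.006,0],[0,0,0,-0.0008,-0.0008,0.011,0],[0,0,0,-0.0008,-0.0008,0.016,0],[0,0,0,-0.0008,-0.0008,0.016,0]]'
```

```text
clock: 8.45
ee_pos: [0.5855, 0.1683, 0.1192]
orientation: [-0.774, -3.044, 0.001]
force: [0.1, 0.9, -0.5]
grip_width: 0.0212
grip_force: 60.1
```

```bash
python3 -m crank '[[0,0,0,0,0,0.004,0],[0,0,0,0,0,0.008,0],[0,0,0,0,0,0.011,0],[0,0,0,0,0,0.011,0]]'; python3 -m crank '[[0,0,0,0,0,0.003,0],[0,0,0,0,0,0.006,0],[0,0,0,0,0,0.006,0]]'
```

```text
clock: 8.95
ee_pos: [0.5865, 0.1683, 0.11]
orientation: [0.774, 3.042, 0.001]
force: [0.2, -2.0, 3.6]
grip_width: 0.021
grip_force: 60.9
clock: 9.32
ee_pos: [0.5855, 0.1683, 0.1022]
orientation: [-0.774, -3.044, 0.001]
force: [-0.1, -2.0, 0.2]
grip_width: 0.0212
grip_force: 60.1
```

```bash
python3 -m crank '[[0,0,0,0,0,0.001,0],[0,0,0,0,0,0.002,0],[0,0,0,0,0,0.002,0]]'; python3 m.py
```

```text
clock: 9.7
ee_pos: [0.5855, 0.1683, 0.1021]
orientation: [0.774, 3.044, 0.0]
force: [-5.3, -2.8, 10.5]
grip_width: 0.0208
grip_force: 61.8
yaw 61.48 row [0.0003, 0.0003, -0.0004, -0.0001, 0.0001, -0.0279] t 9.7 [0.59 0.17 0.1 ] [-5.3 -2.8 10.5] 0.020829288156905035
bar est in TCP frame mm (across,along) 0.0432501240087873 -0.04479707278603875
80 8 across [-13.03 -12.73  -9.51  -8.12  -7.95] along [-25.82 -23.02 -20.45 -18.53]
85 22 across [-12.52 -11.93  -8.47  10.73  13.34] along [-29.79 -28.   -19.59 -13.5 ]
90 33 across [-14.07  -9.26  -2.94  10.34  15.14] along [-29.95 -26.87 -21.1  -19.68]
95 35 across [-14.66 -12.19  -1.83  13.15  15.56] along [-21.58 -20.6  -18.79 -15.83]
100 19 across [-10.47  -9.87  -2.42   8.03   9.87] along [-19.23 -19.19 -18.21 -16.99]
105 19 across [-14.22 -10.12  -2.77   6.54   8.87] along [-19.49 -19.27 -18.35 -13.58]
110 25 across [-10.58  -9.92  -1.53   9.94  12.29] along [-19.92 -19.31 -18.62 -17.37]
115 20 across [-15.85 -10.22  -1.16   9.46  11.47] along [-19.32 -18.92 -18.42 -15.89]
120 20 across [-10.26 -10.15  -2.15   6.8   10.58] along [-19.18 -19.07 -18.46 -15.91]
125 35 across [-9.77 -9.08  0.86  9.25 10.46] along [-19.61 -18.91 -17.19 -13.17]
140 5 across [-17.59  -4.43  17.99  19.75  20.79] along [-13.42 -13.   -12.35 -12.08]
145 15 across [-22.34 -19.34 -13.34  20.75  24.45] along [-14.22 -13.94 -12.92 -12.27]
150 13 across [-29.78 -22.98  13.68  20.81  23.44] along [-13.14 -12.96 -12.2  -12.02]
155 9 across [-21.17 -19.82 -14.23  18.41  21.94] along [-12.98 -12.98 -12.47 -12.1 ]
160 8 across [-22.17 -22.03 -16.48  14.67  19.36] along [-15.39 -13.66 -12.43 -12.12]
```

```bash
ls pics
```

```text
m_752.png
m_969.png
s1.png
scene0.png
scene2.png
top0.png
top2.png
```

The clip has stopped hard at the expected height (TCP z 0.102), with the saddle on the bar. I relax the push, open partly and retreat.

```bash
python3 -m crank '[[0,0,0,0,0,-0.001,0],[0,0,0,0,0,-0.002,50],[0,0,0,0,0,-0.002,50],[0,0,0,0,0,-0.002,50],[0,0,0,0,0,-0.002,50]]'; python3 -m crank '[[0,0,0,0,0,-0.02,50],[0,0,0,0,0,-0.07,50],[0,0,0,0,0,-0.13,50],[0,0,0,0,0,-0.15,50],[0,0,0,0,0,-0.15,50]]'; python3 m.py; ls pics
```

```text
clock: 10.62
ee_pos: [0.5857, 0.1684, 0.1027]
orientation: [-0.774, -3.045, 0.0]
force: [-0.0, -0.7, 0.7]
grip_width: 0.0424
grip_force: 0.0
clock: 11.25
ee_pos: [0.5864, 0.1686, 0.2544]
orientation: [0.773, 3.042, 0.002]
force: [0.6, 0.2, -1.0]
grip_width: 0.0428
grip_force: 0.0
yaw 61.48 row [0.0022, 0.0022, -0.0004, 0.0009, -0.0009, 0.1244] t 11.25 [0.59 0.17 0.25] [ 0.6  0.2 -1. ] 0.04275301342038378
bar est in TCP frame mm (across,along) -0.62784302152227 0.6189995602144044
80 11 across [-13.04 -12.77  -9.99  -8.89  -8.61] along [-29.9  -26.68 -19.54 -14.9 ]
85 20 across [-12.83 -12.64  -9.05   9.52  10.58] along [-29.85 -27.74 -19.71 -12.78]
90 34 across [-12.83 -10.21  -2.75   9.6   14.03] along [-29.58 -28.84 -21.31 -19.01]
95 38 across [-15.1  -14.14  -2.69  11.94  15.58] along [-20.87 -19.91 -18.16 -14.73]
100 21 across [-10.5  -10.08  -2.42   7.21   9.06] along [-18.91 -17.86 -17.32 -13.99]
105 18 across [-10.8  -10.33  -1.85   7.49  10.83] along [-19.44 -18.77 -17.36 -16.36]
110 19 across [-12.04 -10.31  -1.97   9.6   11.57] along [-18.83 -18.4  -17.84 -16.7 ]
115 20 across [-11.01 -10.29  -0.71   8.67  11.13] along [-18.75 -18.25 -17.63 -16.51]
120 22 across [-11.07 -10.28  -2.78   7.7   10.46] along [-18.71 -18.22 -17.77 -15.33]
125 30 across [-10.61  -8.8    0.04   7.84   9.43] along [-18.72 -18.24 -17.24 -13.75]
m_1125.png
m_752.png
m_969.png
s1.png
scene0.png
scene2.png
top0.png
top2.png
```

View pics/m_1125.png

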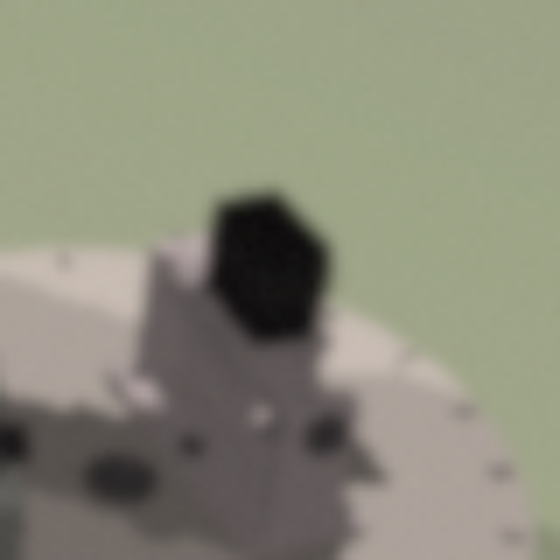

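The clip stands upright on the bar, with its grip at (270,265), centred between the cheeks. The grip's top is below 130 mm, as it should be when home. The gripper is clear, so I hand in.

```bash
python3 -c "
from workcell import order
print(order.job_done())"
```

```text
the job is handed in; nothing more can be done
None
```

The larger clip is snapped fully home and upright on the middle of the striker's bar by every measurement I took. The smaller clip was not touched, the gripper is clear, and I handed the job in at about 11.6 s; no verdict came back.

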